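# Stop the trim saw and tip its counterweighted blade guard up

### The arm

A 7-joint arm with a two-finger parallel gripper is mounted at the origin on the work surface. World frame = base frame: x ahead of the robot, y to its left, z up, the work surface at z = 0. Lengths are in mm, angles in rad, forces in N, time in s.
With the tool pointing down it reaches from about 400 to 900 mm from the base axis. Payload 5.6 kg.
Tool frame: the origin (TCP) lies midway between the tips of the shut fingers; the grasp point (between the pads) lies 19 mm behind it; z points along the fingers, y is the line along which they close (so a half turn about z gives the same grasp; the last joint's range is limited). The gripper opens to 92 mm and grips with 3 to 60 N. Pads are 20 mm wide; open, the fingers measure 128 mm over their backs; the gripper's body (75 mm by 189 mm) begins 69 mm behind the grasp point.
Start: joints at [-1.359, 0.468, -0.012, 1.603, 0.006, 1.071, -0.056], TCP at [163.875, 629.01, 214.592] pointing down, gripper open.
Joint ranges: [-2.53, 2.53], [-0.31, 2.02], [-1.57, 1.55], [0.28, 2.44], [-1.29, 4.43], [0.15, 1.84], [-2.92, 2.92]. Speed limits (rad/s): [2.57, 2.57, 3.14, 3.14, 3.14, 3.14, 3.14].

### API

Orientations are given as a unit quaternion [w, x, y, z].
In Python, from station import arm gives the robot as it stands. The module is installed in compiled form; this text tells all that it offers.
- The arm moves only by the shell command python3 -m creep 'ROWS' [FORCE]. ROWS is JSON, a list that holds one entry, the list of rows, each a list of 7 numbers: the shift along the tool's x, y, z in m, then the turn, a rotation vector about the tool's x, y, z in rad, then the finger opening in m, from 0 to 0.0919. A call has exactly 10 rows; each row shifts and turns the commanded pose from where the row before left it, along the tool's axes as they then stand; what a row does not reach is not made up. A row lasts 1/12 s, in which the tool goes at most 41.7 mm and 7.16 degrees, less where a joint would pass 70% of its speed; a pose out of reach is approached as far as the arm can. A call is refused whole if a number of a shift passes 0.0417 or a number of a turn 0.125, either way. A call with a gripper value outside its range is refused whole. The fingers move at their own pace and stop on an object; FORCE is the grip in N (left out, the last holds). Time passes only in rows, so rows that do not move let the fingers close, or fill a call up. It gives the time, the measured TCP pose, the force, the opening and the grip force at its end, in the units of the state.
- arm.read_state(): the state, without advancing time (a new reading comes with each control period).
- arm.get_image(name): name is "side" or "top"; returns (picture, depth): 400x640x3 uint8, red, green, blue; 400x640 float32, mm along the optical axis (not along the pixel's ray), 0 where there is no reading.
- arm.camera_params(name): a dict with "fovy" (degrees; the focal length in pixels is half the picture's height over the tangent of half this angle, whatever the lens; pixels are square), "cx", "cy" (the principal point, pixels), "rvec" (rotation vector, rad) and "tvec" (3), from world to camera coordinates, as OpenCV has them. Camera axes: x right, y down, z forward; pixel columns grow to the right and rows downward; lengths in mm; the calibration is good to about 2 mm. A picture is of the moment at which its call begins. camera_params takes no time and is no camera call.
- arm.close_job(): hands the job in; it is judged then, once.
Trained networks look in the newest picture that a camera, given by its name, has taken for a name from the list of things; names that differ only in an ending like _2 or _b are one class to them, and where a whole thing is asked for, a point or a joint stands for the part that bears it (a point fixed in the world has none). Each returns a list of dicts, best first, with "conf" (0 to 1); they miss things now and then, are a little off and sometimes report something else, mostly with a low value. They report only what shows in the picture. A call takes as long as a camera call.
- arm.outline_of(camera, name): "pixels" (400x640 bool, what is visible of it) and "position" ([column, row] in pixels, amid what is visible of it).
The state is a dict: "t": time; "qpos": joint angles; "qvel": joint speeds; "joint_torque": joint torques, N m; "eef_pos": TCP position; "eef_rot": TCP orientation; "force": force on the tool from outside, world axes, zero at the start; "moment": the same for the moment, N m; "finger_gap": finger opening in mm; "grip_force": force on a finger pad.
Only numpy, scipy, OpenCV 4.12 (cv2) and the standard library are available. Lean on these libraries where they do the work, as an engineer would, in place of code of your own. Each camera call takes 0.05 s, during which the arm holds its last target. There are 200 camera calls.

### The job

Make the bench stone saw safe for a blade change: first press the large mushroom-headed stop button fully in, then push the counterweighted blade guard up from under its front bar, past its balance point, so that it lies back and stays fully raised by itself. Do it with the fingertips or the outside of the fingers: do not grip, jam or fling the guard. Do not press the small start button, and leave the stone blank, the mallet, the chisel and the carved panel where they are.

Things in the scene. Friction and masses are not known exactly. Their poses are not given: they have to be found in the camera images.
- saw: green bench stone saw, fixed. Origin under the blade's centre, x from its front to its back (about the robot's -y: the front faces the robot's left), y its left, z up. In mm: saw table top z 100, x -200 to 130, y -150 to 150; blade in plane y 0, x -56 to 56, up to z 135; fence 24 high at y 105; motor at left to y 230; post x 115; switch box at right, x -165 to -35, y -215 to -153, top z 85
- guard: the blade guard, a green sheet steel hood over the blade on a rocker with an iron counterweight; origin on its pivot axis, axes parallel to the saw's while lowered; it turns about y only. Tilt of its z from vertical: 0 = lowered, grows as the front goes up and back, 1.66 rad = at the rear stop, fully raised. In mm: hood x -192 to -45, 46 wide, z -45 to 12 (20 above the saw table)
- pivot (a point): middle of the guard's pivot axis, fixed on the saw at x 115, y 0, z 165 mm; the axis is the saw's y. Balance point: tilt about 0.8 rad. Before it the guard falls shut; beyond it the weight takes it gently to the rear stop and keeps it there. Pivot friction may hold it within 0.1 rad of balance. About 2 N up at the bar lifts it; the hinge is damped
- bar (a point): middle of the guard's lifting bar: round steel, 14 mm thick, 110 mm long, parallel to the saw's y, across the guard's front; moves on a circle about the pivot. Lowered, it lies 220 mm in front of the pivot and 15 mm below it, its underside 43 mm above the saw table: fingers fit under it from the front. The hood begins 30 mm behind it
- stop (a joint): travel of the stop button in m: 0 = out, 0.008 = fully in. It needs about 6 N and latches: it stays where it is pushed
- stop_top (a point): top centre of the stop button, a black mushroom head of 40 mm diameter, nearer the saw's front, 114 mm above the bench when out, 106 mm when in
- start (a joint): travel of the start button in m: 0 = out, 0.004 = in; springs back
- start_top (a point): top centre of the start button, small, black and flat, 22 mm diameter, 65 mm behind the stop button on the same box, 93 mm above the bench
- blank: stone blank 110 x 70 x 20 mm lying loose on the saw table right of the blade (within y -145 to -40 mm), origin under its centre; leave alone
- mallet: carver's dark wooden club mallet standing on its head on the bench behind the saw, 210 mm tall, 100 mm across, origin under its centre; leave alone
- chisel: steel stone chisel, 195 mm long, 24 mm wide, 14 mm high, lying on the bench near the saw's right rear corner, origin under its middle, edge to +x; leave alone
- relief: carved stone panel 110 x 140 x 32 mm lying on the bench in front of the saw, origin under its centre; leave alone
- weight (a point): centre of the guard's iron counterweight, a disc of 64 mm diameter, 34 mm wide (axis along y), 45 mm behind and 55 mm above the pivot while lowered; it swings backwards and down as the guard rises

How it is judged:
By the outcome, as a careful person would: the job done as asked, in the order asked, and still so for the second after the job is handed in, with the robot touching nothing.
It also fails if it takes over 58 s, if anything falls off the work surface, if the arm or the gripper's body presses on something with over 40 N, if the wrist force passes 120 N, or if a joint passes its speed limit or range.

## Working session

There is one attempt and no reset: what is moved stays moved. The work goes in short steps, Python scripts to look and compute and a shell command to move; the robot and the scene stay as the last step left them, time stands still between calls to the robot, and variables do not carry over. Pictures are saved under pics/ and viewed, at most 10 in all, crops included, and the job is handed in when it is done.

```bash
mkdir -p pics
cat > h.py <<'E'
import numpy as np, cv2
from station import arm
def cam(n):
    p=arm.camera_params(n); f=200/np.tan(np.radians(p['fovy'])/2)
    R=cv2.Rodrigues(np.array(p['rvec'],float))[0]; return f,p['cx'],p['cy'],R,np.array(p['tvec'],float).ravel()
def world(n,u,v,d):
    f,cx,cy,R,t=cam(n); u,v,d=map(np.asarray,(u,v,d))
    c=np.stack([(u-cx)/f*d,(v-cy)/f*d,d*np.ones_like(u,float)],-1); return (c-t)@R
E
python3 - <<'E'
from h import *
for n in('side','top'):
    im,d=arm.get_image(n); cv2.imwrite(f'pics/{n}0.png',im[:,:,::-1])
    for o in('stop_top','start_top','bar','saw','blank','weight','relief','mallet','chisel'):
        for r in arm.outline_of(n,o)[:1]:
            v,u=np.nonzero(r['pixels']&(d>0)); 
            if len(v)==0: continue
            w=world(n,u,v,d[v,u]); print(n,o,round(r['conf'],2),len(v),np.round(r['position']),'med',np.median(w,0).round(),'lo',np.percentile(w,3,0).round(),'hi',np.percentile(w,97,0).round())
s=arm.read_state(); print(s['t'],s['eef_pos'],s['eef_rot'],s['finger_gap'])
E
```

```text
side bar 0.8 1512 [348. 197.] med [626. -18. 178.] lo [ 606. -160.  127.] hi [676. 131. 252.]
side saw 0.87 10024 [341. 198.] med [620.  28. 101.] lo [ 446. -136.   26.] hi [833. 220. 231.]
side blank 0.95 817 [317. 212.] med [542.  -6. 121.] lo [508. -54. 109.] hi [577.  52. 124.]
side weight 0.81 1640 [346. 198.] med [626. -15. 177.] lo [ 605. -160.  103.] hi [686. 134. 251.]
side relief 0.76 724 [278. 160.] med [550. 348.  29.] lo [495. 291.  13.] hi [633. 394.  37.]
side mallet 0.88 1635 [394. 289.] med [ 620. -291.   97.] lo [ 588. -322.   32.] hi [ 662. -251.  209.]
side chisel 0.88 418 [307. 304.] med [ 425. -191.   13.] lo [ 416. -256.    7.] hi [437. -75.  18.]
top start_top 0.41 69 [264. 245.] med [465. 116.  92.] lo [456. 106.  88.] hi [475. 125.  96.]
top bar 0.66 2964 [315. 168.] med [636.   6. 176.] lo [ 609. -147.  100.] hi [679. 138. 250.]
top saw 0.57 19744 [280. 170.] med [640.  81. 100.] lo [ 463. -106.   82.] hi [824. 231. 216.]
top blank 0.56 1360 [310. 209.] med [546.   5. 119.] lo [513. -44. 116.] hi [579.  55. 122.]
top weight 0.59 2891 [315. 168.] med [636.   6. 176.] lo [ 609. -147.  126.] hi [677. 138. 250.]
top relief 0.63 2604 [181. 205.] med [567. 338.  28.] lo [502. 282.  13.] hi [633. 395.  34.]
top mallet 0.7 1386 [428. 180.] med [ 627. -259.  102.] lo [ 592. -305.   42.] hi [ 672. -228.  208.]
top chisel 0.77 489 [381. 263.] med [ 427. -172.   11.] lo [ 418. -250.    3.] hi [441. -74.  16.]
1.0 [163.86369303 629.03391972 214.63195195] [1.88663302e-05 1.27071435e-01 9.91893567e-01 4.59215783e-05] 91.85129020991988
```

View pics/top0.png

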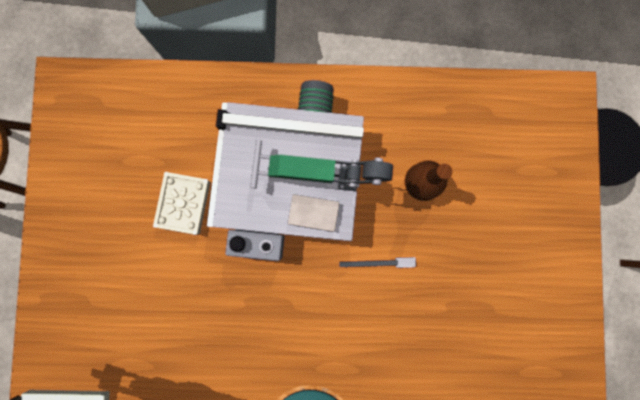

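View pics/side0.png

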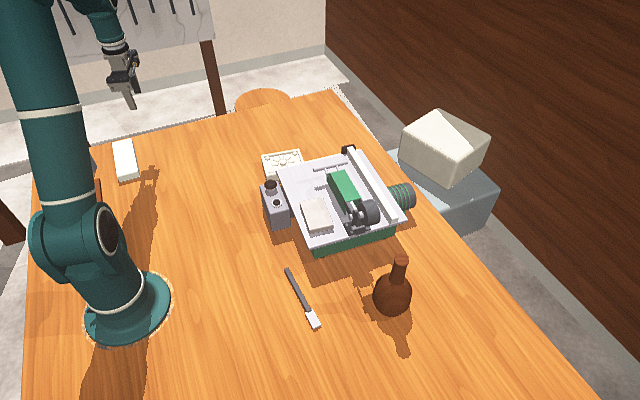

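Top view: stop button at (237,244), start button at (265,246), bar at (256,163), hood at (270–338,167) and weight at (378,170). The networks missed the stop button and mislabelled the bar (they return the whole guard), so I'll measure both from the depth image.

Run:
```python
from h import *
from scipy.optimize import minimize
im,d=arm.get_image('top')
vv,uu=np.mgrid[0:400,0:640]; W=world('top',uu,vv,d); ok=d>0
def sel(u0,u1,v0,v1,z0,z1):
    m=ok&(uu>=u0)&(uu<=u1)&(vv>=v0)&(vv<=v1)&(W[...,2]>z0)&(W[...,2]<z1); return W[m]
for n,a in dict(stop=(222,252,230,260,106,120),start=(255,278,235,258,88,98),bar=(245,262,130,195,140,165),hood=(265,345,150,185,160,185),table=(205,370,95,245,96,104),bracket=(260,270,130,195,115,165)).items():
    w=sel(*a)
    if len(w)==0: print(n,0); continue
    print(n,len(w),'mean',w.mean(0).round(1),'lo',w.min(0).round(),'hi',w.max(0).round())
    if n in('bar','hood','table'):
        print('   rect',cv2.minAreaRect(w[:,:2].astype(np.float32)))
im2,_=arm.get_image('top'); c=im2[120:270,200:400]; cv2.imwrite('pics/c1.png',cv2.resize(c[:,:,::-1],None,fx=4,fy=4,interpolation=cv2.INTER_CUBIC))
```

```text
stop 194 mean [470.3 179.  110.6] lo [453. 162. 106.] hi [488. 197. 117.]
start 98 mean [465.4 115.9  91.2] lo [444.  86.  88.] hi [491. 140.  97.]
bar 328 mean [650.  134.2 154.1] lo [596. 121. 144.] hi [705. 147. 161.]
   rect ((650.598388671875, 131.27301025390625), (23.7431697845459, 109.02806854248047), 85.26875305175781)
hood 1388 mean [641.7  23.9 175. ] lo [612. -65. 160.] hi [670. 100. 181.]
   rect ((641.742431640625, 15.916976928710938), (166.8295135498047, 46.3536376953125), 85.47393035888672)
table 11558 mean [642.2  82.6  99.5] lo [ 468. -108.   96.] hi [831. 242. 104.]
   rect ((649.7318115234375, 66.50804138183594), (338.87725830078125, 368.5870056152344), 87.52938842773438)
bracket 133 mean [654.2 114.1 149.9] lo [626. 102. 130.] hi [705. 128. 158.]
```

View pics/c1.png

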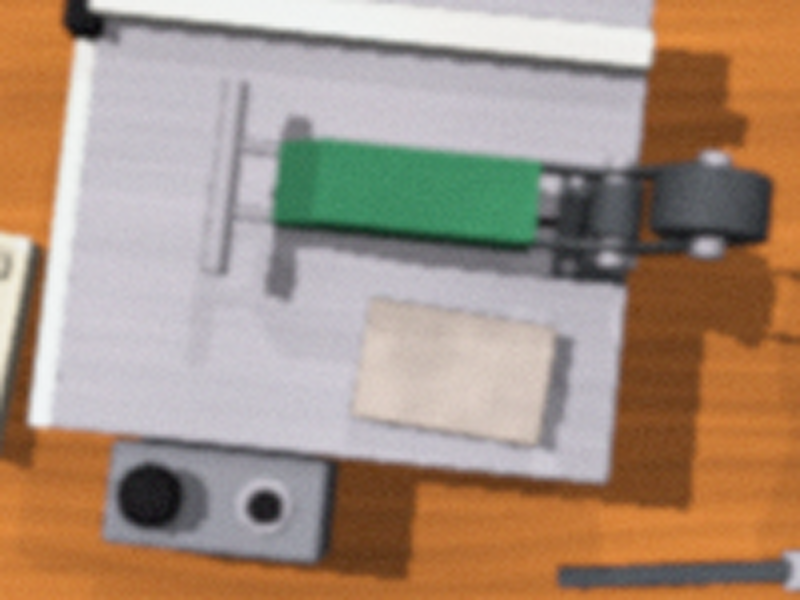

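Crop of the top view: the bar is at crop (228,175). It is joined to the hood by two thin arms about 18 mm either side of centre, so open fingers can straddle the hood outside them. The stop measures (470,179,114) and the bar (650,133,150), and saw x is about (-.079,-.997). These agree with the given geometry, so I'll move above the stop.

```bash
python3 -m creep '[[[-0.0293,-0.0256,0,0,0,0,0],[-0.0293,-0.0256,0,0,0,0,0],[-0.0293,-0.0256,0,0,0,0,0],[-0.0293,-0.0256,0,0,0,0,0],[-0.0293,-0.0256,0,0,0,0,0],[-0.0293,-0.0256,0,0,0,0,0],[-0.0293,-0.0256,0,0,0,0,0],[-0.0293,-0.0256,0,0,0,0,0],[-0.0293,-0.0256,0,0,0,0,0],[-0.0293,-0.0256,0,0,0,0,0]]]'
python3 -m creep '[[[-0.0293,-0.0256,0,0,0,0,0],[-0.0293,-0.0256,0,0,0,0,0],[-0.0293,-0.0256,0,0,0,0,0],[-0.0293,-0.0256,0,0,0,0,0],[0,0,0,0,0,0.116,0],[0,0,0,0,0,0.116,0],[0,0,0,0,0,0.116,0],[0,0,0,0,0,0.116,0],[0,0,0,0,0,0.116,0],[0,0,0,0,0,0.116,0]]]'
python3 -m creep '[[[0,0,0.005,0,0,0.116,0],[0,0,0.005,0,0,0.116,0],[0,0,0.005,0,0,0.116,0],[0,0,0.005,0,0,0.116,0],[0,0,0.005,0,0,0.116,0],[0,0,0.005,0,0,0.116,0],[0,0,0.005,0,0,0,0],[0,0,0.005,0,0,0,0],[0,0,0,0,0,0,0],[0,0,0,0,0,0,0]]]'
python3 - <<'E'
from h import *
from scipy.spatial.transform import Rotation as Ro
s=arm.read_state();q=s['eef_rot'];R=Ro.from_quat([q[1],q[2],q[3],q[0]]).as_matrix();print(R.round(3),s['qpos'],s['finger_gap'],(R.T@(np.array([470.5,179.5,114])-s['eef_pos'])).round(1))
E
```

```text
t: 1.93
eef_pos: [383.7, 305.8, 215.0]
eef_rot: [0.0, 0.127, 0.992, 0.0]
force: [0.3, 0.4, -0.7]
finger_gap: 27.5
grip_force: 0.0
t: 2.77
eef_pos: [470.5, 178.8, 214.7]
eef_rot: [0.0, 0.46, 0.888, 0.0]
force: [0.3, -0.7, 0.9]
finger_gap: 0.2
grip_force: 0.0
t: 3.6
eef_pos: [470.3, 178.7, 174.4]
eef_rot: [-0.0, 0.733, 0.68, -0.0]
force: [-0.2, -0.7, 0.3]
finger_gap: 0.4
grip_force: 0.0
[[ 0.074  0.997 -0.   ]
 [ 0.997 -0.074 -0.   ]
 [-0.    -0.    -1.   ]] [-0.80566652  0.27874111  0.44296503  2.01904523 -0.15409735  0.87584212
 -0.35265095] 0.3801103035922165 [ 0.8  0.1 60.4]
```

```bash
python3 -m creep '[[[0,0,0.02,0,0,0,0],[0,0,0.02,0,0,0,0],[0,0,0.01,0,0,0,0],[0,0,0.006,0,0,0,0],[0,0,0.004,0,0,0,0],[0,0,0.003,0,0,0,0],[0,0,0.003,0,0,0,0],[0,0,0.001,0,0,0,0],[0,0,0,0,0,0,0],[0,0,0,0,0,0,0]]]'
```

```text
t: 4.43
eef_pos: [470.6, 178.8, 107.9]
eef_rot: [0.0, 0.733, 0.68, 0.0]
force: [-1.2, -0.8, 2.9]
finger_gap: 0.4
grip_force: 1.6
```

```bash
python3 -m creep '[[[0,0,0.001,0,0,0,0],[0,0,0.001,0,0,0,0],[0,0,0.001,0,0,0,0],[0,0,0,0,0,0,0],[0,0,0,0,0,0,0],[0,0,0,0,0,0,0],[0,0,0,0,0,0,0],[0,0,0,0,0,0,0],[0,0,0,0,0,0,0],[0,0,0,0,0,0,0]]]'
```

```text
t: 5.27
eef_pos: [470.7, 178.8, 105.7]
eef_rot: [-0.0, 0.734, 0.68, 0.0]
force: [-4.8, -2.8, 13.8]
finger_gap: 0.4
grip_force: 6.8
```

```bash
python3 -m creep '[[[0,0,0.001,0,0,0,0],[0,0,0.001,0,0,0,0],[0,0,0,0,0,0,0],[0,0,0,0,0,0,0],[0,0,0,0,0,0,0],[0,0,0,0,0,0,0],[0,0,0,0,0,0,0],[0,0,0,0,0,0,0],[0,0,0,0,0,0,0],[0,0,0,0,0,0,0]]]'
```

```text
t: 6.1
eef_pos: [470.8, 178.9, 105.3]
eef_rot: [-0.001, 0.734, 0.68, 0.001]
force: [-9.3, -4.1, 30.2]
finger_gap: 0.3
grip_force: 15.1
```

Pressed fully: it stalls at z 105.3 with 30 N. Next I'll lift, move in front of the bar, open the fingers to 66 mm so they straddle the hood, and tilt.

```bash
python3 -m creep '[[[0,0,-0.01,0,0,0,0],[0,0,-0.01,0,0,0,0],[0,0,-0.015,0,0,0,0],[0,0,-0.015,0,0,0,0],[0,0,-0.02,0,0,0,0.066],[0,0,-0.02,0,0,0,0.066],[0,0,-0.02,0,0,0,0.066],[0,0,-0.02,0,0,0,0.066],[0,0,-0.01,0,0,0,0.066],[0,0,-0.01,0,0,0,0.066]]]'
python3 -m creep '[[[0.0058,0.0182,0,0,0,0,0.066],[0.0058,0.0182,0,0,0,0,0.066],[0.0058,0.0182,0,0,0,0,0.066],[0.0058,0.0182,0,0,0,0,0.066],[0.0058,0.0182,0,0,0,0,0.066],[0.0058,0.0182,0,0,0,0,0.066],[0.0058,0.0182,0,0,0,0,0.066],[0.0058,0.0182,0,0,0,0,0.066],[0.0058,0.0182,0,0,0,0,0.066],[0.0058,0.0182,0,0,0,0,0.066]]]'
python3 -m creep '[[[0,0,0,0,-0.109,0,0.066],[0,0,0,0,-0.109,0,0.066],[0,0,0,0,-0.109,0,0.066],[0,0,0,0,-0.109,0,0.066],[0,0,0,0,-0.109,0,0.066],[0,0,0,0,-0.109,0,0.066],[0,0,0,0,-0.109,0,0.066],[0,0,0,0,-0.109,0,0.066],[0,0,0,0,0,0,0.066],[0,0,0,0,0,0,0.066]]]'
python3 - <<'E'
from h import *
from scipy.spatial.transform import Rotation as Ro
s=arm.read_state();q=s['eef_rot'];R=Ro.from_quat([q[1],q[2],q[3],q[0]]).as_matrix();print(R.round(3),s['qpos'].round(2) if hasattr(s['qpos'],'round') else s['qpos'])
f=np.array([.079,.997,0]);b=np.array([650,133,150.])
for F,z in((90,115),(-7,115)): print((R.T@(b+f*F+[0,0,z-150]-s['eef_pos'])).round(1))
im,d=arm.get_image('top'); cv2.imwrite('pics/t2.png',cv2.resize(im[90:290,150:420,::-1],None,fx=2.9,fy=2.9))
E
```

```text
t: 6.93
eef_pos: [470.7, 179.1, 253.5]
eef_rot: [0.0, 0.733, 0.68, 0.001]
force: [0.3, 0.8, -0.0]
finger_gap: 38.3
grip_force: 0.0
t: 7.77
eef_pos: [656.9, 223.1, 251.4]
eef_rot: [-0.0, 0.733, 0.68, -0.001]
force: [-0.1, -1.0, -0.9]
finger_gap: 66.2
grip_force: 0.0
t: 8.6
eef_pos: [655.5, 224.1, 249.2]
eef_rot: [0.287, 0.663, 0.617, -0.311]
force: [0.2, 0.2, 0.3]
finger_gap: 66.1
grip_force: 0.0
[[ 0.045  0.997 -0.059]
 [ 0.641 -0.074 -0.764]
 [-0.766 -0.004 -0.642]] [-0.98  0.92  0.65  1.16  0.24  1.65 -0.53]
[102.    2.2  87.1]
[ 39.7   1.7 161.5]
```

View pics/t2.png

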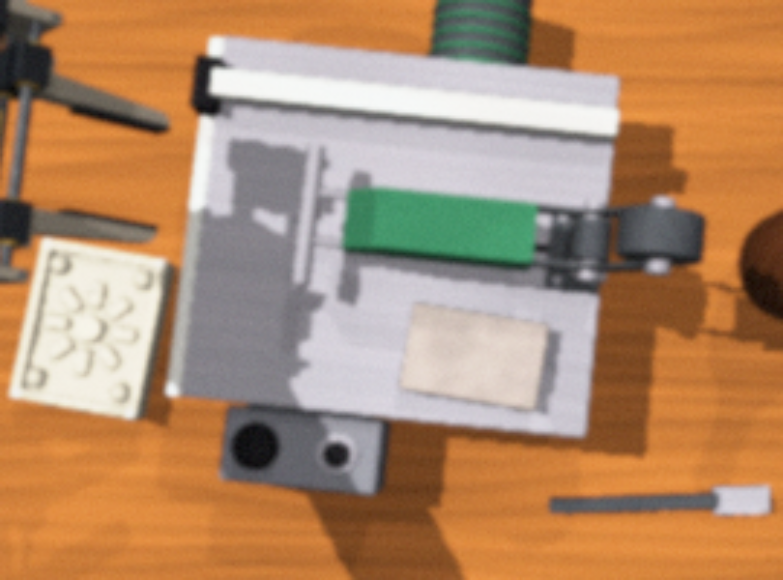

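The fingers sit in front of the bar (crop 160,125 and 150,235) and the guard is still lowered. Next: down, then slide under the bar.

```bash
python3 -m creep '[[[0.015,0.0003,0.0125,0,0,0,0.066],[0.015,0.0003,0.0125,0,0,0,0.066],[0.015,0.0003,0.0125,0,0,0,0.066],[0.015,0.0003,0.0125,0,0,0,0.066],[0.015,0.0003,0.0125,0,0,0,0.066],[0.015,0.0003,0.0125,0,0,0,0.066],[0.012,0.0002,0.0121,0,0,0,0.066],[0,0,0,0,0,0,0.066],[0,0,0,0,0,0,0.066],[0,0,0,0,0,0,0.066]]]'
python3 - <<'E'
from h import *
from scipy.spatial.transform import Rotation as Ro
s=arm.read_state();q=s['eef_rot'];R=Ro.from_quat([q[1],q[2],q[3],q[0]]).as_matrix();print(R.round(3),np.round(s['qpos'],2))
f=np.array([.079,.997,0]);b=np.array([650,133,150.])
for F,z in((90,115),(-7,115)): print((R.T@(b+f*F+[0,0,z-150]-s['eef_pos'])).round(1))
E
```

```text
t: 9.48
eef_pos: [658.8, 221.5, 119.2]
eef_rot: [0.288, 0.665, 0.616, -0.309]
force: [0.9, 0.6, 0.4]
finger_gap: 65.9
grip_force: 0.0
[[ 0.05   0.997 -0.057]
 [ 0.641 -0.076 -0.764]
 [-0.766  0.001 -0.643]] [-0.96  1.06  0.61  1.21  0.18  1.5  -0.62]
[ 3.9 -1.8  1.9]
[-58.5  -2.1  76.2]
```

Go under the bar now.

```bash
python3 -m creep '[[[-0.0073,-0.0003,0.0095,0,0,0,0.066],[-0.0073,-0.0003,0.0095,0,0,0,0.066],[-0.0073,-0.0003,0.0095,0,0,0,0.066],[-0.0073,-0.0003,0.0095,0,0,0,0.066],[-0.0073,-0.0003,0.0095,0,0,0,0.066],[-0.0073,-0.0003,0.0095,0,0,0,0.066],[-0.0073,-0.0003,0.0095,0,0,0,0.066],[-0.0073,-0.0003,0.0095,0,0,0,0.066],[0,0,0,0,0,0,0.066],[0,0,0,0,0,0,0.066]]]'
python3 - <<'E'
from h import *
im,d=arm.get_image('top'); im2,_=arm.get_image('side')
a=cv2.resize(im[110:260,180:380,::-1],(390,292)); b=cv2.resize(im2[110:260,240:440,::-1],(390,292))
cv2.imwrite('pics/t3.png',np.hstack([a,b]))
E
```

```text
t: 10.32
eef_pos: [648.6, 125.4, 114.6]
eef_rot: [0.287, 0.665, 0.616, -0.31]
force: [0.7, -0.8, -0.1]
finger_gap: 66.1
grip_force: 0.0
```

View pics/t3.png

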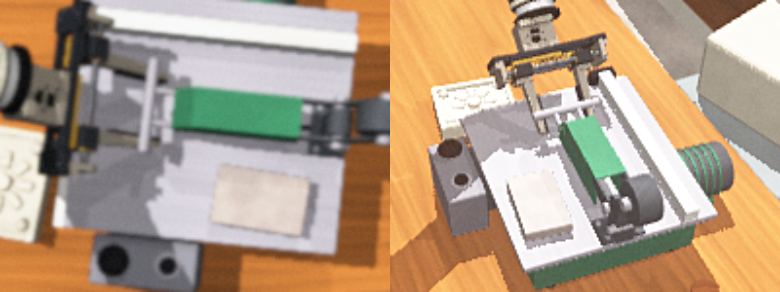

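Both fingers are under the bar on either side of the hood (left crop rows 65 and 140, bar rows 60–148). Next I'll lift along the arc, slowly.

```bash
python3 -m creep '[[[-0.006,0,0,0,0,0,0.066],[-0.0049,0,-0.0036,0,0,0,0.066],[-0.0049,0,-0.0036,0,0,0,0.066],[-0.0049,0,-0.0036,0,0,0,0.066],[-0.0049,0,-0.0036,0,0,0,0.066],[-0.0049,0,-0.0036,0,0,0,0.066],[-0.0049,0,-0.0036,0,0,0,0.066],[-0.0049,0,-0.0036,0,0,0,0.066],[-0.0049,0,-0.0036,0,0,0,0.066],[-0.0049,0,-0.0036,0,0,0,0.066]]]'
python3 -m creep '[[[-0.0051,0,-0.0021,0,0,0,0.066],[-0.0051,0,-0.0021,0,0,0,0.066],[-0.0051,0,-0.0021,0,0,0,0.066],[-0.0051,0,-0.0021,0,0,0,0.066],[-0.0051,0,-0.0021,0,0,0,0.066],[-0.0051,0,-0.0021,0,0,0,0.066],[-0.0051,0,-0.0021,0,0,0,0.066],[-0.0051,0,-0.0021,0,0,0,0.066],[-0.0051,0,-0.0021,0,0,0,0.066],[-0.0051,0,-0.0021,0,0,0,0.066]]]'
python3 - <<'E'
from h import *
from scipy.spatial.transform import Rotation as Ro
s=arm.read_state();q=s['eef_rot'];R=Ro.from_quat([q[1],q[2],q[3],q[0]]).as_matrix();print(R.round(3),np.round(s['qpos'],2))
im,d=arm.get_image('top'); im2,_=arm.get_image('side')
a=cv2.resize(im[110:260,180:380,::-1],(390,292)); b=cv2.resize(im2[110:260,240:440,::-1],(390,292))
cv2.imwrite('pics/t4.png',np.hstack([a,b]))
E
```

```text
t: 11.25
eef_pos: [648.1, 119.4, 174.3]
eef_rot: [0.287, 0.665, 0.616, -0.309]
force: [0.3, 4.1, -1.0]
finger_gap: 65.9
grip_force: 1.5
t: 12.08
eef_pos: [646.6, 101.3, 226.6]
eef_rot: [0.287, 0.665, 0.616, -0.31]
force: [-0.1, 0.9, -0.7]
finger_gap: 65.9
grip_force: 0.4
[[ 0.049  0.997 -0.059]
 [ 0.641 -0.077 -0.764]
 [-0.766 -0.    -0.643]] [-0.94  0.83  0.69  1.42  0.29  1.42 -0.51]
```

View pics/t4.png

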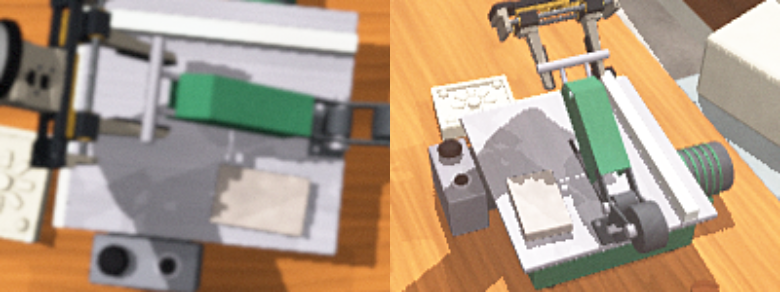

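The guard is rising with the fingers: in the right crop the bar is at (572,68) and rests on both fingers. Force is low. I'll continue over balance.

```bash
python3 -m creep '[[[-0.0055,0,-0.0008,0,0,0,0.066],[-0.0055,0,-0.0008,0,0,0,0.066],[-0.0055,0,-0.0008,0,0,0,0.066],[-0.0055,0,-0.0008,0,0,0,0.066],[-0.0055,0,-0.0008,0,0,0,0.066],[-0.0055,0,-0.0008,0,0,0,0.066],[-0.0055,0,-0.0008,0,0,0,0.066],[-0.0055,0,-0.0008,0,0,0,0.066],[-0.0055,0,-0.0008,0,0,0,0.066],[-0.0055,0,-0.0008,0,0,0,0.066]]]'
python3 -m creep '[[[-0.0055,0,0.0006,0,0,0,0.066],[-0.0055,0,0.0006,0,0,0,0.066],[-0.0055,0,0.0006,0,0,0,0.066],[-0.0055,0,0.0006,0,0,0,0.066],[-0.0055,0,0.0006,0,0,0,0.066],[-0.0055,0,0.0006,0,0,0,0.066],[-0.0055,0,0.0006,0,0,0,0.066],[-0.0055,0,0.0006,0,0,0,0.066],[-0.0055,0,0.0006,0,0,0,0.066],[-0.0055,0,0.0006,0,0,0,0.066]]]'
python3 - <<'E'
from h import *
s=arm.read_state();print(np.round(s['qpos'],2))
im,d=arm.get_image('top'); im2,_=arm.get_image('side')
a=cv2.resize(im[110:260,180:380,::-1],(390,292)); b=cv2.resize(im2[80:260,240:440,::-1],(390,351))[:292]
cv2.imwrite('pics/t5.png',np.hstack([a,b]))
E
```

```text
t: 13.02
eef_pos: [644.5, 72.4, 273.8]
eef_rot: [0.287, 0.665, 0.616, -0.31]
force: [-0.3, -0.6, -0.4]
finger_gap: 65.6
grip_force: 0.2
t: 13.85
eef_pos: [641.4, 32.6, 312.0]
eef_rot: [0.287, 0.665, 0.616, -0.31]
force: [1.0, -0.3, -0.5]
finger_gap: 65.9
grip_force: 0.0
[-0.92  0.7   0.75  1.47  0.37  1.44 -0.41]
```

View pics/t5.png

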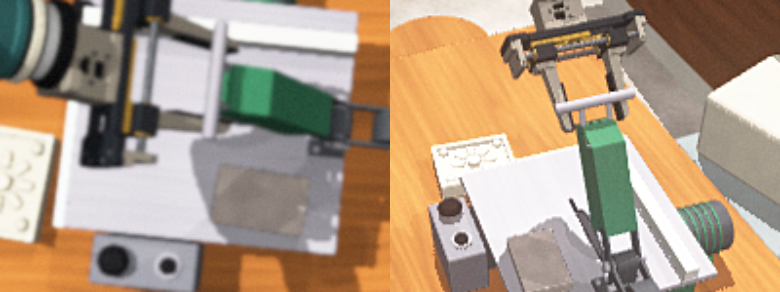

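The guard is near 1 rad and close to weightless, with the bar at about (597,98) in the right crop. A little further, then wait.

```bash
python3 -m creep '[[[-0.0042,0,0.0012,0,0,0,0.066],[-0.0042,0,0.0012,0,0,0,0.066],[-0.0042,0,0.0012,0,0,0,0.066],[-0.0042,0,0.0012,0,0,0,0.066],[-0.0042,0,0.0012,0,0,0,0.066],[0,0,0,0,0,0,0.066],[0,0,0,0,0,0,0.066],[0,0,0,0,0,0,0.066],[0,0,0,0,0,0,0.066],[0,0,0,0,0,0,0.066]]]'
python3 -m creep '[[[0,0,0,0,0,0,0.066],[0,0,0,0,0,0,0.066],[0,0,0,0,0,0,0.066],[0,0,0,0,0,0,0.066],[0,0,0,0,0,0,0.066],[0,0,0,0,0,0,0.066],[0,0,0,0,0,0,0.066],[0,0,0,0,0,0,0.066],[0,0,0,0,0,0,0.066],[0,0,0,0,0,0,0.066]]]'
python3 - <<'E'
from h import *
im,d=arm.get_image('top'); im2,_=arm.get_image('side')
a=cv2.resize(im[110:260,180:380,::-1],(390,292)); b=cv2.resize(im2[80:260,240:440,::-1],(390,351))[:292]
cv2.imwrite('pics/t6.png',np.hstack([a,b]))
E
```

```text
t: 14.78
eef_pos: [640.1, 15.4, 323.6]
eef_rot: [0.287, 0.665, 0.616, -0.31]
force: [0.1, -0.4, 0.6]
finger_gap: 65.9
grip_force: 0.0
t: 15.62
eef_pos: [640.1, 15.1, 323.8]
eef_rot: [0.287, 0.665, 0.616, -0.31]
force: [-0.0, 0.6, -1.0]
finger_gap: 66.0
grip_force: 0.0
```

View pics/t6.png

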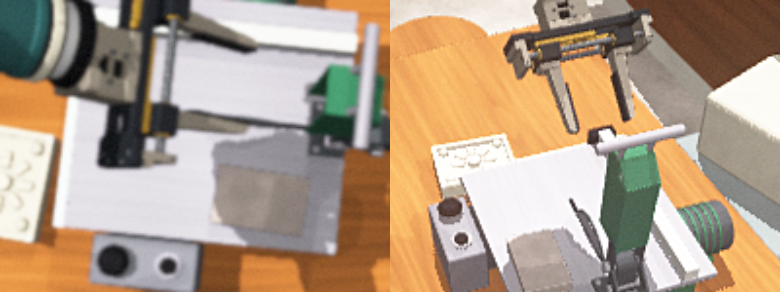

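The guard has left the fingers and lies back by itself, with the bar at (368,90) in the left crop. I'll retract and check its tilt.

```bash
python3 -m creep '[[[0,0,-0.016,0,0,0,0.066],[0,0,-0.016,0,0,0,0.066],[0,0,-0.016,0,0,0,0.066],[0,0,-0.016,0,0,0,0.066],[0,0,-0.016,0,0,0,0.066],[0,0,-0.016,0,0,0,0.066],[0,0,-0.016,0,0,0,0.066],[0,0,0,0,0,0,0.066],[0,0,0,0,0,0,0.066],[0,0,0,0,0,0,0.066]]]'
python3 - <<'E'
from h import *
im,d=arm.get_image('top')
vv,uu=np.mgrid[0:400,0:640]; W=world('top',uu,vv,d)
p=np.array([650,133,165.])+220*np.array([-.079,-.997,0])
print('pivot',p)
for n,r in(('bar',W[(d>0)&(W[...,2]>370)&(W[...,2]<410)&(W[...,1]<30)&(abs(W[...,0]-635)<70)]),('stop',W[(d>0)&(uu>=222)&(uu<=252)&(vv>=230)&(vv<=260)&(W[...,2]>97)&(W[...,2]<120)])):
    if len(r): print(n,len(r),r.mean(0).round(1),r.max(0).round(),r.min(0).round())
    if n=='bar' and len(r): v=np.median(r,0)-[0,0,7]-p; print('tilt',np.arctan2(v[2],v@[.079,.997,0])+.068)
for o in('blank','relief','mallet','chisel'):
    for r in arm.outline_of('top',o)[:1]:
        m=r['pixels']&(d>0); print(o,np.median(W[m],0).round())
cv2.imwrite('pics/t7.png',cv2.resize(im[:,:,::-1],(640,400)))
print(arm.read_state()['t'])
E
```

```text
t: 16.55
eef_pos: [646.3, 99.7, 395.2]
eef_rot: [0.287, 0.665, 0.616, -0.31]
force: [-0.3, 0.2, -1.2]
finger_gap: 66.1
grip_force: 0.0
pivot [632.62 -86.34 165.  ]
bar 543 [632.2 -87.7 389.3] [688. -78. 396.] [578. -99. 370.]
tilt 1.6443619398025442
stop 196 [470.2 178.7 102.4] [502. 197. 109.] [452. 149.  97.]
blank [546.   5. 119.]
mallet [625. -84. 356.]
chisel [ 428. -176.   11.]
16.8
```

View pics/t7.png

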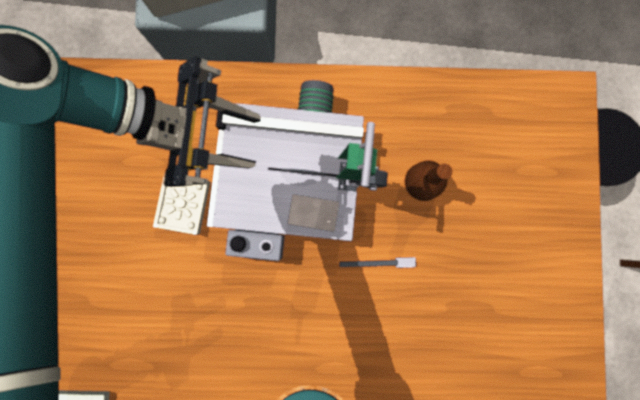

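Picture: the guard stands fully raised (bar at 370,155), tilt about 1.64 rad, at the stop. The stop button's measured mean height is 8 mm lower than before. The mallet (428,180), chisel, blank and relief are where they were, and the arm is clear.

```bash
python3 -c "
from station import arm
print(arm.close_job())"
```

```text
the job is handed in; nothing more can be done
None
```

The stop button is pressed fully in and the blade guard lies back, fully raised by itself (tilt measured at about 1.64 rad); the start button and the loose items were left alone, and the job is handed in at about 17 s.

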